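# Level the ring stacks and close the parts tub

### The job

One stack of rings in the two-bay tub stands above the fill line, so the lid cannot seat: move the top ring of that tall stack squarely onto the single ring in the other bay. Then take the lid from its sloping rest and set it on the tub so that it is fully home and level all round, with all four rings inside, two in each bay. Drop neither ring nor lid, and leave the bottle, the ring gauge and the tape where they stand.

Things in the scene. Friction and masses are not known exactly. Their poses are not given: they have to be found in the camera images.
- tub: Grey open tub fixed to the bench; origin at the centre of its underside (bench level), z up. Inside 130 (x) by 154 (y) mm, walls 4 mm, rim at z = 60 mm with a flange 146 by 172 mm. A divider along x (top z = 40 mm) makes two bays 130 by 75 mm, centred at y = +39.5 and -39.5 mm. Dark fill line on the inside walls at z = 52 mm. One bay holds three stacked rings, the other one; which varies.
- pad_a: Round grey pad, 60 mm wide, fixed on the floor of the bay with the three rings; origin at the centre of its top, 6 mm above the bench.
- pad_b: Round grey pad, 60 mm wide, fixed on the floor of the bay with the single ring; origin at the centre of its top, 6 mm above the bench.
- ring_top: White castellated ring, 64 mm across, 17 to 18 mm high, 20 g, solid to the touch; origin at the centre of its underside, z up. Top of the stack of three, underside 42 mm above the bench. To lift it alone keep the fingertips above its underside (all rings have the same diameter). Grasp it across the diameter along the tub's x, where the fingers have room to the walls.
- ring_mid: Identical ring, second in the stack of three (underside 24 mm above the bench), origin at the centre of its underside.
- ring_low: Identical ring, lowest in the stack of three (underside 6 mm above the bench), origin at the centre of its underside.
- ring_short: Identical ring alone in the other bay (underside 6 mm above the bench, top 24 mm), origin at the centre of its underside. The bay's position may be read from it.
- lid: Grey lid, about 0.25 kg; origin at the centre of the plate's underside, z out of its top. Plate 146 (x) by 170 (y) by 6 mm; below it a plug 124 by 148 mm down to z = -8 mm (3 mm play a side in the tub). Starts on the rest, its z leaning 30 degrees from vertical to the robot, x up the slope. Seated: origin 60 mm above the bench over the tub's origin, x and y along the tub's (or half a turn round).
- lid_grip (a point): Middle of the lid's black bar handle, 30 mm above the lid's origin along its z; axes as the lid's. The bar runs along the lid's y, 80 mm long, 14 mm thick in x (12 mm below z = 30 mm), from the plate's top (z = 6 mm of the lid) to z = 42 mm. Grip it across x, tool square to the lid.
- lid_rest: Aluminium sloping rest fixed to the bench, 150 mm wide, board rising away from the robot at 30 degrees from level, with a lip at the lower edge that reaches 12 mm above the board, across the low edge of the lid's plate; origin on the bench below the board's middle, x points up the slope seen from above. Lift the lid off along the lid's own z.
- bottle: Bystander: white pump bottle 65 x 66 x 144 mm, behind the work, origin at the centre of its underside.
- gauge: Bystander: steel ring gauge, 60 mm wide, 16 mm high, origin at the centre of its underside.
- tape: Bystander: black roll of tape lying flat, 62 mm wide, 19 mm high, origin at the centre of its underside. (Part of the room: a tall arbor press stands to the right at about x = 0.47, y = -0.63 m; keep the arm clear of it.)
Not all that is in view belongs to the job. What is shaped like the ring_top but red or yellow is not meant.

How it is judged:
By the outcome, as a careful person would: the job done as asked, in the order asked, and still so for the second after the job is handed in, with the robot touching nothing.
It also fails if it takes over 64 s, if anything falls off the work surface, if the arm or the gripper's body presses on something with over 40 N, if the wrist force passes 120 N, or if a joint passes its speed limit or range.

### The arm

A 7-joint arm with a two-finger parallel gripper is mounted at the origin on a cart in front of the work surface, level with it; the furniture and walls round the work are solid. World frame = base frame: x ahead of the robot, y to its left, z up, the work surface at z = 0. Lengths are in m, angles in rad, forces in N, time in s.
With the tool pointing down it reaches from about 0.4 to 0.85 m from the base axis. Payload 10.4 kg.
Tool frame: the origin (TCP) lies midway between the tips of the shut fingers; the grasp point (between the pads) lies 19 mm behind it; z points along the fingers, y is the line along which they close (so a half turn about z gives the same grasp; the last joint's range is limited). The gripper opens to 87 mm and grips with 3 to 60 N. Pads are 19 mm wide; open, the fingers measure 117 mm over their backs; the gripper's body (75 mm by 190 mm) begins 51 mm behind the grasp point.
Start: joints at [1.242, 0.332, -0.065, 1.46, 0.022, 1.35, -0.088], TCP at [0.188, -0.596, 0.223] pointing down, gripper open.
Joint ranges: [-2.6, 2.6], [-0.5, 2.12], [-1.47, 1.34], [0.16, 2.42], [-1.27, 4.41], [0.06, 2.06], [-2.6, 2.6]. Speed limits (rad/s): [2.22, 2.22, 2.79, 2.79, 3.14, 3.14, 3.14].

### API

Orientations are given as a rotation vector (axis times angle).
In Python, from station import ctrl gives the robot as it stands. Calls block until the motion is done:
- ctrl.goto(position, orientation): joint-space move of the TCP to a pose.
- ctrl.line_to(position, ori=None, velocity=0.15): straight line of the TCP; ori=None keeps the orientation; velocity is the mean speed in m/s.
- ctrl.set_joints(angles): joint-space move.
- ctrl.set_gripper(opening): finger opening in m; the grip force is fixed at half the most; returns when the fingers have stopped.
- ctrl.dwell(seconds).
- ctrl.ik(position, orientation): joint angles nearest the present ones, or None.
- ctrl.state(): the state.
- ctrl.camera(name): name is "side" or "top"; returns (picture, depth): 420x560x3 uint8, blue, green, red; 420x560 float32, m along the optical axis (not along the pixel's ray), 0 where there is no reading.
- ctrl.camera_info(name): a dict with "K" (3x3 intrinsics, pixels), "k1" (the pictures are not rectified: a ray, as slopes to the right and down, at radius r is drawn at 1 + k1 r^2 times it, then the intrinsics apply), "pose" (4x4, takes a point from camera to world coordinates). Camera axes: x right, y down, z forward; pixel columns grow to the right and rows downward; lengths in m; the calibration is good to about 2 mm. A picture is of the moment at which its call begins. camera_info takes no time and is no camera call.
A pose or a line that the arm cannot do raises ctrl.IKError and nothing moves.
- ctrl.hand_in(): hands the job in; it is judged then, once.
Trained networks look in the newest picture that a camera, given by its name, has taken for a name from the list of things; names that differ only in an ending like _2 or _b are one class to them, and where a whole thing is asked for, a point or a joint stands for the part that bears it (a point fixed in the world has none). Each returns a list of dicts, best first, with "p" (0 to 1); they miss things now and then, are a little off and sometimes report something else, mostly with a low value. They report only what shows in the picture. A call takes as long as a camera call. They do not tell look-alikes from the thing itself.
- ctrl.trace(target, camera): "mask" (420x560 bool, what is visible of it) and "extent" ([left, top, right, bottom] in pixels, round what is visible of it).
The state is a dict: "time_s": time; "qpos": joint angles; "joint_vel": joint speeds; "tau": joint torques, N m; "ee_pos": TCP position; "tcp_rot": TCP orientation; "ft_force": force on the tool from outside, world axes, zero at the start; "wrist_torque": the same for the moment, N m; "width": finger opening in m; "finger_force": force on a finger pad.
Only numpy, scipy, OpenCV 4.12 (cv2) and the standard library are available. Lean on these libraries where they do the work, as an engineer would, in place of code of your own. Each camera call takes 0.05 s, during which the arm holds its last target. There are 200 camera calls.

## Working session

There is one attempt and no reset: what is moved stays moved. The work goes in short steps, each a Python script; the robot and the scene stay as the last script left them, time stands still between calls to the robot, and variables do not carry over. Pictures are saved under pics/ and viewed, at most 10 in all, crops included, and the job is handed in when it is done.

```bash
mkdir -p pics; ls
cat > h.py <<'E'
import numpy as np, cv2
from station import ctrl
def rays(name,uv):
    i=ctrl.camera_info(name); K=np.array(i["K"],float)
    uv=np.asarray(uv,float).reshape(-1,2)
    d=np.c_[(uv[:,0]-K[0,2])/K[0,0],(uv[:,1]-K[1,2])/K[1,1]]
    s=d.copy()
    for _ in range(20): s=d/(1+i["k1"]*(s**2).sum(1,keepdims=True))
    return np.c_[s,np.ones(len(s))]
def world(name,uv,z):
    T=np.array(ctrl.camera_info(name)["pose"]); return (rays(name,uv)*np.reshape(z,(-1,1)))@T[:3,:3].T+T[:3,3]
def cloud(name,depth,mask):
    v,u=np.nonzero(mask&(depth>0)); return world(name,np.c_[u,v],depth[v,u]),np.c_[u,v]
def onplane(name,uv,z):
    T=np.array(ctrl.camera_info(name)["pose"]); r=rays(name,uv)@T[:3,:3].T
    return T[:3,3]+r*((z-T[2,3])/r[:,2])[:,None]
E
python3 - <<'E'
from h import *
for n in("side","top"):
    p,d=ctrl.camera(n); cv2.imwrite(f"pics/{n}0.png",p); np.savez(f"{n}0.npz",p=p,d=d)
    i=ctrl.camera_info(n); print(n,i["K"],i["k1"],np.round(i["pose"],3).tolist())
    for t in("tub","ring_top","lid","lid_grip","lid_rest","bottle","gauge","tape","pad_a"):
        for r in ctrl.trace(t,n)[:6]:
            c,uv=cloud(n,d,r["mask"])
            print(t,round(r["p"],2),r["extent"],r["mask"].sum(),np.round(np.median(c,0),3) if len(c) else "")
print(ctrl.state())
E
```

```text
pics
side [[413.55418834   0.         272.37662279]
 [  0.         413.55418834 207.25741922]
 [  0.           0.           1.        ]] -0.128023751490721 [[-0.841, -0.269, 0.469, 0.121], [-0.541, 0.425, -0.726, 0.782], [-0.004, -0.864, -0.503, 0.554], [0.0, 0.0, 0.0, 1.0]]
tub 0.65 [309.1, 171.2, 382.7, 227.2] 2640 [ 0.47  -0.097  0.036]
ring_top 0.77 [332.8, 192.3, 356.0, 200.1] 141 [ 0.476 -0.101  0.05 ]
ring_top 0.72 [297.2, 224.9, 324.1, 241.3] 233 [0.493 0.033 0.009]
ring_top 0.66 [272.7, 188.6, 295.7, 203.5] 248 [ 0.633 -0.076  0.008]
ring_top 0.53 [257.6, 217.6, 281.6, 235.4] 227 [0.579 0.086 0.008]
lid 0.72 [200.0, 217.7, 275.2, 301.2] 4043 [0.513 0.287 0.078]
lid 0.24 [195.2, 220.0, 277.7, 309.7] 1715 [0.528 0.315 0.006]
lid_grip 0.89 [196.2, 215.7, 274.4, 300.4] 4098 [0.514 0.288 0.078]
lid_rest 0.75 [191.9, 219.1, 278.3, 310.3] 1641 [0.526 0.315 0.006]
lid_rest 0.71 [209.0, 146.4, 239.1, 207.8] 1395 [0.736 0.048 0.075]
bottle 0.76 [212.0, 147.5, 243.3, 210.5] 1452 [0.737 0.048 0.074]
gauge 0.5 [213.9, 214.3, 236.4, 224.1] 160 [0.706 0.095 0.015]
gauge 0.43 [333.0, 190.9,
[... 1457 characters left out ...]
s': array([ 1.24237415,  0.33216755, -0.06471817,  1.46012803,  0.02161848,
        1.34991067, -0.08854095]), 'joint_vel': array([ 2.78022806e-03,  1.16326540e-03, -1.17500705e-03,  1.26028899e-03,
        6.11843608e-04, -1.08245963e-03, -5.57962242e-05]), 'tau': array([ 4.78851416e-05, -6.23046255e+01,  2.47912196e-02, -3.90117073e+01,
       -6.11831225e-02,  3.16430186e-02,  9.38752606e-06]), 'ee_pos': array([ 0.18819611, -0.59599937,  0.22258245]), 'tcp_rot': array([3.10486077e+00, 4.78477623e-01, 2.68179122e-05]), 'ft_force': array([ 0.11715555,  0.343253  , -0.0825977 ]), 'wrist_torque': array([-0.03233187, -0.06487463,  0.02007241]), 'finger_force': 0.0, 'width': 0.0869605471938912}
```

Run:
```python
from h import *
t=np.load("top0.npz")["p"];s=np.load("side0.npz")["p"]
a=cv2.resize(t[205:325,325:450],(400,384),interpolation=cv2.INTER_CUBIC)
b=cv2.resize(s[160:240,300:400],(400,320),interpolation=cv2.INTER_CUBIC)
o=np.zeros((384,800,3),np.uint8);o[:,:400]=a;o[:320,400:]=b
cv2.imwrite("pics/crop0.png",o)
```

```text
(no output)
```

View pics/top0.png

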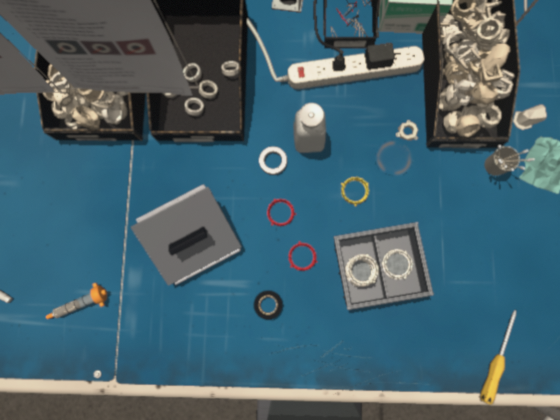

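View pics/crop0.png

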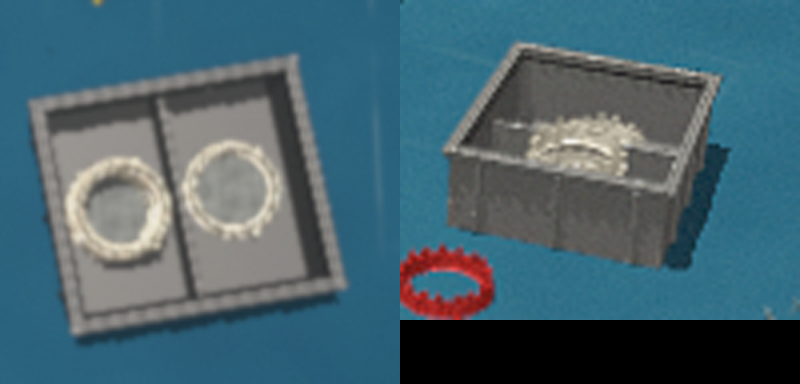

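Stack of three: white ring at (362,269) in the left bay, showing wide and tall. Single ring: (398,263) in the right bay. The red rings at (281,212) and (302,256) and the yellow one at (355,190) are look-alikes outside the tub. The lid is on its rest at (188,236), with its handle at (188,241).

```bash
cat > m.py <<'E'
from h import *
def best(t,n,uv=None,r=40):
    L=ctrl.trace(t,n)
    for x in L:
        e=x["extent"]
        if uv is None or np.hypot((e[0]+e[2])/2-uv[0],(e[1]+e[3])/2-uv[1])<r: return x
def rect(xy):
    (c,s,a)=cv2.minAreaRect((xy*1000).astype(np.float32)); return np.array(c)/1000,s,a
E
python3 - <<'E'
from m import *
from scipy.optimize import least_squares
for n in("top","side"):
    f=np.load(n+"0.npz"); d=f["d"]; v,u=np.nonzero(d>0)
    P=world(n,np.c_[u,v],d[v,u])
    near=np.hypot(P[:,0]-.472,P[:,1]+.115)<.14
    Q=P[near]; h=np.histogram(Q[:,2],np.arange(-.01,.1,.004)); print(n,list(zip(np.round(h[1],3),h[0])))
    R=Q[(Q[:,2]>.054)&(Q[:,2]<.07)]; 
    ang=None; c,s,a=rect(R[:,:2]); print("rim",c,s,a,np.median(R[:,2]))
    for nm,c0,lo,hi in(("stack",(.465,-.083),.044,.072),("single",(.479,-.16),.014,.032)):
        m=(np.hypot(Q[:,0]-c0[0],Q[:,1]-c0[1])<.042)&(Q[:,2]>lo)&(Q[:,2]<hi); S=Q[m]
        if len(S)<8: print(nm,len(S));continue
        r=least_squares(lambda p:np.hypot(S[:,0]-p[0],S[:,1]-p[1])-p[2],[*c0,.03],loss="soft_l1",f_scale=.002)
        print(nm,len(S),r.x,np.percentile(S[:,2],[10,50,90]))
    # lid
    L=P[(np.hypot(P[:,0]-.525,P[:,1]-.275)<.14)&(P[:,2]>.012)]
    bi=None;rng=np.random.default_rng(0)
    for _ in range(500):
        q=L[rng.choice(len(L),3)]; nn=np.cross(q[1]-q[0],q[2]-q[0]); nn/=np.linalg.norm(nn)+1e-12
        k=abs((L-q[0])@nn)<.004
        if bi is None or k.sum()>bi.sum(): bi=k
    for _ in range(3):
        I=L[bi]; c=I.mean(0); nn=np.linalg.svd(I-c)[2][2]; nn*=np.sign(nn[2]); bi=abs((L-c)@nn)<.004
    x=np.array([0,0,1])-nn*nn[2]; x/=np.linalg.norm(x); y=np.cross(nn,x)
    uv=np.c_[(I-c)@x,(I-c)@y]; cc,s,a=rect(uv)
    print("lid n",nn,"tilt",np.degrees(np.arccos(nn[2])),"yawx",np.degrees(np.arctan2(x[1],x[0])),"rect",s,a,"ctr top",c+x*cc[0]+y*cc[1])
    hg=(L-c)@nn; H=L[(hg>.030)&(hg<.042)&(np.abs((L-c)@x)<.04)&(np.abs((L-c)@y)<.05)]
    if len(H)>5:
        hc,hs,ha=rect(np.c_[(H-c)@x,(H-c)@y]); print("bar",len(H),hs,ha,c+x*hc[0]+y*hc[1]+nn*np.median((H-c)@nn),np.median((H-c)@nn))
E
```

```text
top [(np.float64(-0.01), np.int64(0)), (np.float64(-0.006), np.int64(105)), (np.float64(-0.002), np.int64(4493)), (np.float64(0.002), np.int64(5684)), (np.float64(0.006), np.int64(811)), (np.float64(0.01), np.int64(159)), (np.float64(0.014), np.int64(155)), (np.float64(0.018), np.int64(130)), (np.float64(0.022), np.int64(129)), (np.float64(0.026), np.int64(131)), (np.float64(0.03), np.int64(69)), (np.float64(0.034), np.int64(111)), (np.float64(0.038), np.int64(223)), (np.float64(0.042), np.int64(199)), (np.float64(0.046), np.int64(60)), (np.float64(0.05), np.int64(163)), (np.float64(0.054), np.int64(346)), (np.float64(0.058), np.int64(959)), (np.float64(0.062), np.int64(71)), (np.float64(0.066), np.int64(0)), (np.float64(0.07), np.int64(0)), (np.float64(0.074), np.int64(0)), (np.float64(0.078), np.int64(0)), (np.float64(0.082), np.int64(0)), (np.float64(0.086), np.int64(0)), (np.float64(0.09), np.int64(0)), (np.float64(0.094), np.int64(0))]
rim [ 0.47327325 -0.11915996] (146.35116577148438, 171.94664001464844) 10.399188041687012 0.05921706213223937
stack 225 [ 0.46419421 -0.08046748 
[... 1295 characters left out ...]
t64(0)), (np.float64(0.086), np.int64(0)), (np.float64(0.09), np.int64(0)), (np.float64(0.094), np.int64(0))]
rim [ 0.47268906 -0.11912048] (145.8021240234375, 175.63427734375) 10.443408966064453 0.05965966546432147
stack 179 [ 0.46356848 -0.08096568  0.02716724] [0.04569525 0.05281119 0.05820347]
single 112 [ 0.47892126 -0.17672283  0.02105392] [0.01625989 0.02188859 0.02914371]
lid n [-0.43637302 -0.24227722  0.86653352] tilt 29.941722915853003 yawx 29.039327501226506 rect (172.7902069091797, 152.6670684814453) 89.28726196289062 ctr top [0.51943772 0.26933206 0.06926973]
bar 195 (78.5379409790039, 14.326236724853516) 89.62986755371094 [0.50429541 0.26450804 0.10131889] 0.035548115672854194
```

```bash
cat >> m.py <<'E'
from scipy.spatial.transform import Rotation as Ro
def ori(y,z):
    y=np.array(y,float);y/=np.linalg.norm(y);z=np.array(z,float);z/=np.linalg.norm(z)
    y=y-z*(y@z);y/=np.linalg.norm(y)
    return Ro.from_matrix(np.c_[np.cross(y,z),y,z]).as_rotvec()
def project(n,P):
    i=ctrl.camera_info(n);T=np.array(i["pose"]);q=(P-T[:3,3])@T[:3,:3];s=q[:,:2]/q[:,2:]
    s=s*(1+i["k1"]*(s**2).sum(1,keepdims=True));K=np.array(i["K"]);return s@K[:2,:2].T+K[:2,2]
def ringfit(n,p,c0,z0,z1,win=.045):
    """best (x,y,inner radius) of a ring z0..z1, radius 32 mm, from its light pixels"""
    m=cv2.cvtColor(p,cv2.COLOR_BGR2HSV).astype(int); g=p.astype(int)
    a=np.arange(0,2*np.pi,.03)
    W=np.zeros(p.shape[:2],np.uint8); cv2.fillPoly(W,[project(n,np.c_[c0[0]+win*np.cos(a),c0[1]+win*np.sin(a),0*a+z1]).astype(np.int32)],1)
    white=((g[...,2]-g[...,0]>14)&(g[...,2]>110)&(W>0))
    def model(x,y,ri):
        M=np.zeros(p.shape[:2],np.uint8)
        for z in np.linspace(z0,z1,5):
            A=np.zeros_like(M)
            for r,c in((.032,1),(ri,0)):
                q=project(n,np.c_[x+r*np.cos(a),y+r*np.sin(a),0*a+z]); cv2.fillPoly(A,[np.round(q*16).astype(np.int32)],c,shift=4)
            M|=A
        return M>0
    best=(0,)
    for ri in(.024,.026,.028):
        for x in c0[0]+np.arange(-.006,.0061,.001):
            for y in c0[1]+np.arange(-.006,.0061,.001):
                M=model(x,y,ri); s=(M&white).sum()/(M|white).sum()
                if s>best[0]: best=(s,x,y,ri)
    return best,white.sum()
E
python3 - <<'E'
from m import *
p=np.load("top0.npz")["p"]; ps=np.load("side0.npz")["p"]
print("stack",ringfit("top",p,(.4645,-.0805),.04,.06)); print("single",ringfit("top",p,(.480,-.158),.006,.024))
print("stack side",ringfit("side",ps,(.4645,-.0805),.04,.06))
a=np.radians(10.42); X=np.array([np.cos(a),np.sin(a),0])
n=np.array([-.438,-.2423,.8657]); n/=np.linalg.norm(n); ya=np.radians(28.95); lx=np.array([np.cos(ya),np.sin(ya),0])
for s in(1,-1):
    for nm,P,o in(("ringhi",[.4645,-.0805,.2],ori(s*X,[0,0,-1])),("ring",[.4645,-.0805,.046],ori(s*X,[0,0,-1])),("place",[.480,-.158,.028],ori(s*X,[0,0,-1])),
      ("lid",np.array([.511,.266,.091])-.019*n,ori(s*lx,-n)),("lidup",np.array([.511,.266,.091])+.1*n,ori(s*lx,-n)),("tubhi",[.473,-.119,.2],ori(s*X,[0,0,-1])),("tub",[.473,-.119,.071],ori(s*X,[0,0,-1]))):
        q=ctrl.ik(P,o); print(s,nm,None if q is None else np.round(q,2))
E
```

```text
Traceback (most recent call last):
  File "m.py", line 35, in ringfit
    M=model(x,y,ri); s=(M&white).sum()/(M|white).sum()
  File "m.py", line 28, in model
    q=project(n,np.c_[x+r*np.cos(a),y+r*np.sin(a),0*a+z]); cv2.fillPoly(A,[np.round(q*16).astype(np.int32)],c,shift=4)
  File "m.py", line 15, in project
    i=ctrl.camera_info(n);T=np.array(i["pose"]);q=(P-T[:3,3])@T[:3,:3];s=q[:,:2]/q[:,2:]
ValueError: time passes only in moves, steps and waits
```

```bash
sed -i 's/ctrl.camera_info(n)/CI(n)/g;s/ctrl.camera_info(name)/CI(name)/g' h.py m.py; sed -i '2a import functools\n@functools.lru_cache(None)\ndef CI(n): return ctrl.camera_info(n)' h.py
python3 - <<'E'
from m import *
p=np.load("top0.npz")["p"]; ps=np.load("side0.npz")["p"]
print("stack",ringfit("top",p,(.4645,-.0805),.04,.06)); print("single",ringfit("top",p,(.480,-.158),.006,.024))
print("stack side",ringfit("side",ps,(.4645,-.0805),.04,.06))
a=np.radians(10.42); X=np.array([np.cos(a),np.sin(a),0])
n=np.array([-.438,-.2423,.8657]); n/=np.linalg.norm(n); ya=np.radians(28.95); lx=np.array([np.cos(ya),np.sin(ya),0])
for s in(1,-1):
    for nm,P,o in(("ringhi",[.4645,-.0805,.2],ori(s*X,[0,0,-1])),("ring",[.4645,-.0805,.046],ori(s*X,[0,0,-1])),("place",[.480,-.158,.028],ori(s*X,[0,0,-1])),
      ("lid",np.array([.511,.266,.091])-.019*n,ori(s*lx,-n)),("lidup",np.array([.511,.266,.091])+.1*n,ori(s*lx,-n)),("tubhi",[.473,-.119,.2],ori(s*X,[0,0,-1])),("tub",[.473,-.119,.071],ori(s*X,[0,0,-1]))):
        q=ctrl.ik(P,o); print(s,nm,None if q is None else np.round(q,2))
E
```

```text
stack ((np.float64(0.6402439024390244), np.float64(0.4625), np.float64(-0.0785), 0.024), np.int64(621))
single ((np.float64(0.6405959031657356), np.float64(0.478), np.float64(-0.157), 0.024), np.int64(423))
stack side ((np.float64(0.525974025974026), np.float64(0.4605), np.float64(-0.08650000000000001), 0.024), np.int64(293))
1 ringhi [ 0.77  0.05 -0.71  1.85  0.04  1.25  0.24]
1 ring [ 0.73  0.26 -0.71  2.02  0.21  0.94  0.09]
1 place [ 0.75  0.34 -0.59  1.95  0.24  0.92  0.22]
1 lid [ 0.4   0.22 -1.02  2.16  0.59  0.39 -0.55]
1 lidup [ 0.47 -0.26 -0.92  2.19 -0.38  0.61  0.27]
1 tubhi [ 0.78  0.09 -0.65  1.82  0.06  1.26  0.29]
1 tub [ 0.74  0.24 -0.65  1.96  0.17  0.99  0.2 ]
-1 ringhi None
-1 ring [-0.95  0.38  1.18  2.09 -0.43  0.95 -2.49]
-1 place [-0.73  0.55  1.17  2.02 -0.62  0.98 -2.2 ]
-1 lid [ 0.55  0.29 -1.2   2.16  0.75  0.44  2.47]
-1 lidup [-1.63 -0.49  0.86  2.27  0.71  0.78  2.5 ]
-1 tubhi None
-1 tub [-0.86  0.36  1.18  2.03 -0.4   1.01 -2.44]
```

```bash
cat >> m.py <<'E'
A=np.radians(10.42); X=np.array([np.cos(A),np.sin(A),0]); Y=np.array([-np.sin(A),np.cos(A),0]); DN=ori(X,[0,0,-1])
def rep(t=""):
    s=ctrl.state(); print(t,"t",round(s["time_s"],2),np.round(s["ee_pos"],4),"F",np.round(s["ft_force"],1),"w",round(float(s["width"]),4),"ff",np.round(s["finger_force"],1))
E
python3 - <<'E'
from m import *
rep()
g=np.array([.4643,-.0803])
ctrl.goto([*g,.16],DN); rep("above")
ctrl.set_gripper(.079)
ctrl.line_to([*g,.075],velocity=.15); ctrl.line_to([*g,.0458],velocity=.06); rep("down")
ctrl.set_gripper(.055); rep("grip")
ctrl.line_to([*g,.10],velocity=.08); rep("up")
for n in("top","side"):
    p,d=ctrl.camera(n); np.savez(n+"1.npz",p=p,d=d)
t=np.load("top1.npz")["p"];s=np.load("side1.npz")["p"]
a=cv2.resize(t[205:325,325:450],(400,384),interpolation=cv2.INTER_CUBIC)
b=cv2.resize(s[120:240,295:420],(400,384),interpolation=cv2.INTER_CUBIC)
cv2.imwrite("pics/crop1.png",np.hstack([a,b]))
E
```

```text
t 1.0 [ 0.1882 -0.596   0.2226] F [ 0.1  0.3 -0.1] w 0.087 ff 0.0
above t 3.11 [ 0.4644 -0.0815  0.1601] F [0.1 0.1 0.7] w 0.0871 ff 0.0
down t 4.95 [ 0.4643 -0.0802  0.0457] F [-0.2  0.   0.1] w 0.079 ff 0.0
grip t 5.51 [ 0.4644 -0.0803  0.0459] F [0.6 0.4 0.3] w 0.0578 ff 29.5
up t 6.33 [ 0.464  -0.0803  0.0997] F [ 0.4  0.3 -0.9] w 0.0582 ff 29.4
```

View pics/crop1.png

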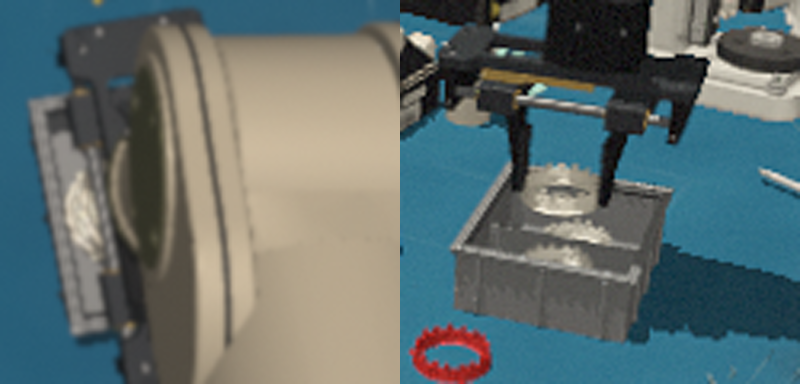

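The top ring is held level between the fingers, and two rings remain behind in the near bay. I'll check how it is centred in the grip.

Run:
```python
from m import *
from scipy.optimize import least_squares
for n,z in(("side1",(.088,.117)),):
    f=np.load(n+".npz"); p=f["p"].astype(int);d=f["d"]; v,u=np.nonzero((d>0)&(p[...,2]-p[...,0]>14)&(p[...,2]>110)); P=world("side",np.c_[u,v],d[v,u])
    k=(P[:,2]>z[0])&(P[:,2]<z[1])&(np.hypot(P[:,0]-.464,P[:,1]+.08)<.045); S=P[k]
    r=least_squares(lambda q:np.hypot(S[:,0]-q[0],S[:,1]-q[1])-q[2],[.464,-.08,.03],loss="soft_l1",f_scale=.002); print(len(S),r.x)
    D=S[:,:2]-[.464,-.0803]; print("Y range",np.percentile(D@Y[:2],[0,2,50,98,100]),"X",np.percentile(D@X[:2],[0,2,50,98,100]),"z",np.percentile(S[:,2],[2,50,98]))
print("held",ringfit("side",np.load("side1.npz")["p"],(.4642,-.0803),.0963,.114))
print("single side",ringfit("side",np.load("side1.npz")["p"],(.4785,-.158),.006,.024))
```

```text
267 [ 0.46357044 -0.08071981  0.02678418]
Y range [-0.03013184 -0.02846732  0.01049336  0.02842546  0.03070237] X [-2.96207516e-02 -2.80402888e-02 -2.47053697e-05  2.69450025e-02
  2.88987437e-02] z [0.09609385 0.10274173 0.11251412]
held ((np.float64(0.45012165450121655), np.float64(0.4632), np.float64(-0.0813), 0.024), np.int64(202))
single side ((np.float64(0.41509433962264153), np.float64(0.4845), np.float64(-0.164), 0.024), np.int64(183))
```

Run:
```python
from m import *
b=np.array([.4797,-.1584])
ctrl.line_to([*b,.10],velocity=.12); rep("over")
ctrl.line_to([*b,.045],velocity=.08)
ctrl.dwell(.2); f0=ctrl.state()["ft_force"][2]
for z in np.arange(.034,.0265,-.001):
    ctrl.line_to([*b,z],velocity=.04); 
    df=ctrl.state()["ft_force"][2]-f0
    if z<.031: print(round(z,4),round(df,2))
    if df>2.0: break
rep("down"); ctrl.set_gripper(.078); rep("open")
ctrl.line_to([*b,.12],velocity=.12)
ctrl.goto([.46,.14,.25],ori(np.array([np.cos(.4),np.sin(.4),0]),[0,0,-1])); rep("away")
for n in("top","side"):
    p,d=ctrl.camera(n); np.savez(n+"2.npz",p=p,d=d)
t=np.load("top2.npz")["p"];s=np.load("side2.npz")["p"]
a=cv2.resize(t[205:325,325:450],(400,384),interpolation=cv2.INTER_CUBIC)
c=cv2.resize(s[120:240,295:420],(400,384),interpolation=cv2.INTER_CUBIC)
cv2.imwrite("pics/crop2.png",np.hstack([a,c]))
for z in(.032,.042):
    print("A",ringfit("top",t,(.4643,-.0803),z-.018,z)); print("B",ringfit("top",t,(.4797,-.1584),z-.018,z))
```

```text
over t 7.25 [ 0.4796 -0.1576  0.0999] F [0.2 0.  0.2] w 0.0582 ff 29.4
0.03 0.01
0.029 -0.94
0.028 3.36
down t 10.22 [ 0.4799 -0.1585  0.0282] F [-0.3  0.5  3.5] w 0.0578 ff 29.8
open t 10.89 [ 0.4797 -0.1584  0.028 ] F [-0.3 -0.6  0.6] w 0.0782 ff 0.0
away t 13.04 [0.4603 0.1381 0.2492] F [-0.7 -0.2  1. ] w 0.0784 ff 0.0
A ((np.float64(0.6990291262135923), np.float64(0.4633), np.float64(-0.0813), 0.024), np.int64(447))
B ((np.float64(0.7142857142857143), np.float64(0.4797), np.float64(-0.15940000000000001), 0.024), np.int64(510))
A ((np.float64(0.6492537313432836), np.float64(0.4633), np.float64(-0.0783), 0.024), np.int64(455))
B ((np.float64(0.6740237691001698), np.float64(0.4797), np.float64(-0.1564), 0.024), np.int64(510))
```

View pics/crop2.png

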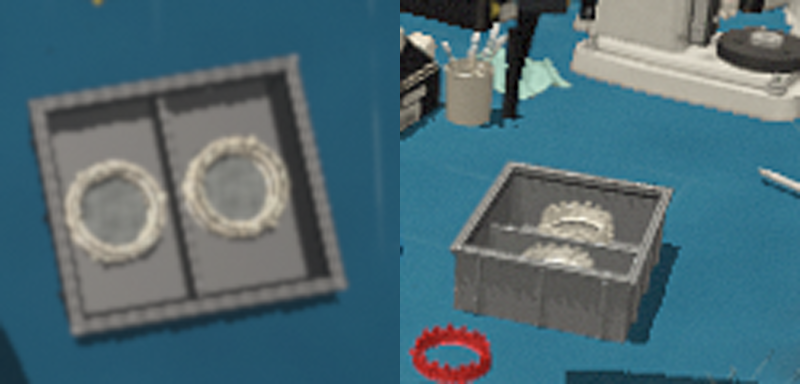

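The ring touched down at the expected height, and each bay now shows a concentric stack of two: left at crop (115,212), right at (237,188). Next is the lid.

```bash
cat >> m.py <<'E'
LN=np.array([-.438,-.2423,.8657]); LN/=np.linalg.norm(LN); LXh=np.array([np.cos(np.radians(28.95)),np.sin(np.radians(28.95)),0])
LO=ori(LXh,-LN); LX=LXh-LN*(LXh@LN); LX/=np.linalg.norm(LX); LY=np.cross(LN,LX)
G=np.array([.5111,.2662,.0910])
E
python3 - <<'E'
from m import *
ctrl.set_gripper(.045)
ctrl.goto(G+.09*LN,LO); rep("above")
ctrl.line_to(G+.03*LN,velocity=.12); rep()
ctrl.line_to(G-.018*LN,velocity=.06); rep("at")
ctrl.set_gripper(.0); rep("grip")
ctrl.line_to(G+.002*LN,velocity=.05); rep("up20")
ctrl.line_to(G+.08*LN,velocity=.1); rep("up100")
E
```

```text
above t 14.76 [0.472  0.2446 0.1697] F [-0.1 -0.1  0.7] w 0.045 ff 0.0
 t 16.06 [0.498  0.2591 0.1171] F [0.4 0.6 0.2] w 0.0447 ff 0.0
at t 17.01 [0.519  0.2706 0.0758] F [-0.  -0.6  0.1] w 0.0452 ff 0.0
grip t 17.66 [0.5189 0.2704 0.0754] F [-1.4 -1.9  2.2] w 0.0131 ff 30.0
up20 t 18.21 [0.5102 0.2653 0.0924] F [ 0.2  0.1 -2.8] w 0.0133 ff 30.0
up100 t 20.04 [0.476  0.2468 0.16  ] F [-0.   0.1 -1.7] w 0.0133 ff 30.0
```

Run:
```python
from m import *
C=np.array([.473,-.1191])
ctrl.goto([.47,.08,.24],DN); rep("level")
ctrl.goto([*C,.18],DN); ctrl.dwell(.3); rep("over tub")
e=ctrl.state()["ee_pos"]; print(np.round(Ro.from_rotvec(ctrl.state()["tcp_rot"]).as_matrix(),3).tolist())
for n in("top","side"):
    p,d=ctrl.camera(n); np.savez(n+"3.npz",p=p,d=d)
    v,u=np.nonzero(d>0); P=world(n,np.c_[u,v],d[v,u]); D=P-np.r_[C,0]
    x=D@X;y=D@Y;z=P[:,2]
    k=(abs(x)<.10)&(abs(y)<.11)&(z>.163)&(z<.182); 
    print(n,k.sum(),"z",np.percentile(z[k],[5,50,95]),"x",np.percentile(x[k],[0,.5,99.5,100]),"y",np.percentile(y[k],[0,.5,99.5,100]))
    if k.sum()>50:
        M=np.c_[x[k],y[k],np.ones(k.sum())]; kk=np.ones(k.sum(),bool)
        for _ in range(4):
            c=np.linalg.lstsq(M[kk],z[k][kk],rcond=None)[0]; kk=abs(M@c-z[k])<.003
        print("slopes deg",np.degrees(c[:2]),c[2],kk.sum(),rect(np.c_[x[k],y[k]]))
s=np.load("side3.npz")["p"];t=np.load("top3.npz")["p"]
cv2.imwrite("pics/crop3.png",np.hstack([cv2.resize(t[190:340,300:456],(400,384)),cv2.resize(s[90:240,280:436],(400,384))]))
```

```text
level t 20.82 [0.4703 0.08   0.2398] F [ 0.4  1.3 -3. ] w 0.0133 ff 30.0
over tub t 21.96 [ 0.4733 -0.1182  0.1803] F [-0.2 -0.4 -3. ] w 0.0131 ff 30.0
[[-0.182, 0.983, 0.0], [0.983, 0.182, -0.001], [-0.001, 0.0, -1.0]]
top 3445 z [0.17172565 0.17392004 0.17622295] x [-0.07266919 -0.07185786  0.07289764  0.07371517] y [-0.04598515 -0.03973042  0.08490972  0.0852525 ]
slopes deg [ 0.03899344 -0.11938536] 0.17402989794077248 3344 (array([0.00037048, 0.01982833]), (131.19740295410156, 146.39512634277344), 89.83157348632812)
side 1508 z [0.17169684 0.17575731 0.17734185] x [-0.07446646 -0.07324264  0.07126021  0.07252237] y [-0.08643827 -0.08308574  0.08623257  0.08718799]
slopes deg [ 0.04448531 -0.32205659] 0.1758715844006314 1394 (array([-0.00096601,  0.00034618]), (173.6628875732422, 146.92738342285156), 89.9463882446289)
```

View pics/crop3.png

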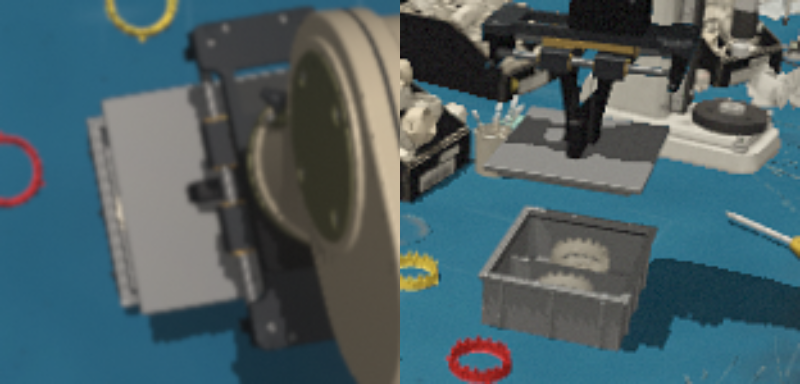

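The lid is held level (under 0.3 degrees of tilt) and centred over the tub within 1 mm. Lowering it now with force monitoring.

Run:
```python
from m import *
C=np.array([.473,-.1191])
ctrl.line_to([*C,.10],DN,velocity=.12); ctrl.line_to([*C,.085],DN,velocity=.05); ctrl.dwell(.3)
f0=ctrl.state()["ft_force"].copy(); rep("pre")
for z in np.arange(.083,.0675,-.001):
    ctrl.line_to([*C,z],DN,velocity=.03); s=ctrl.state(); df=s["ft_force"]-f0
    print(round(z,4),round(s["ee_pos"][2],4),np.round(df,1))
    if df[2]>6: break
rep("end")
```

```text
pre t 23.62 [ 0.4731 -0.1191  0.0851] F [-0.1  0.7 -2. ] w 0.0137 ff 30.0
0.083 0.0829 [-0.4 -0.9 -0. ]
0.082 0.0819 [ 0.6 -0.8 -0.8]
0.081 0.081 [ 0.9 -1.4 -0.4]
0.08 0.0799 [-0.9 -0.9 -1.9]
0.079 0.0789 [ 0.3 -0.  -0.7]
0.078 0.0779 [ 0.  -1.3 -1.6]
0.077 0.0769 [ 0.2 -1.3 -0. ]
0.076 0.0759 [-0.8 -1.5 -1.1]
0.075 0.0749 [ 0.8 -1.7 -0.1]
0.074 0.0739 [-0.3 -1.1 -0.4]
0.073 0.0729 [ 0.5 -1.3 -0.9]
0.072 0.072 [-0.4 -1.7 -1.1]
0.071 0.0717 [-5.5  0.1 11.4]
end t 26.88 [ 0.4731 -0.1191  0.0717] F [-5.6  0.8  9.4] w 0.0132 ff 30.0
```

Run:
```python
from m import *
C=np.array([.473,-.1191])
ctrl.set_gripper(.045); rep("open")
ctrl.line_to([*C,.16],velocity=.12); ctrl.goto([.45,-.33,.3],DN); rep("away")
for n in("top","side"):
    p,d=ctrl.camera(n); np.savez(n+"4.npz",p=p,d=d)
    v,u=np.nonzero(d>0); P=world(n,np.c_[u,v],d[v,u]); D=P-np.r_[C,0]
    x=D@X;y=D@Y;z=P[:,2]
    k=(abs(x)<.10)&(abs(y)<.11)&(z>.056)&(z<.074)
    M=np.c_[x[k],y[k],np.ones(k.sum())]; kk=np.ones(k.sum(),bool)
    for _ in range(4):
        c=np.linalg.lstsq(M[kk],z[k][kk],rcond=None)[0]; kk=abs(M@c-z[k])<.003
    print(n,"slopes deg",np.degrees(c[:2]),"z0",c[2],kk.sum(),k.sum(),rect(np.c_[x[k],y[k]]))
s=np.load("side4.npz")["p"];t=np.load("top4.npz")["p"]
cv2.imwrite("pics/crop4.png",np.hstack([t[80:340,220:480],s[100:360,180:440]]))
```

```text
open t 27.71 [ 0.473  -0.1191  0.071 ] F [ 0.6 -0.4 -0.3] w 0.0449 ff 0.0
away t 29.6 [ 0.4504 -0.3282  0.2992] F [0.4 0.5 0.1] w 0.0449 ff 0.0
top slopes deg [-0.03804319  0.04632408] z0 0.06546968514873677 5805 6169 (array([ 0.00012097, -0.00012965]), (172.3887481689453, 146.19903564453125), 89.91184997558594)
side slopes deg [-0.041454   -0.27467542] z0 0.06682481211254736 1600 1783 (array([-0.00051575, -0.00148624]), (178.8782958984375, 146.24696350097656), 89.8274917602539)
```

View pics/crop4.png

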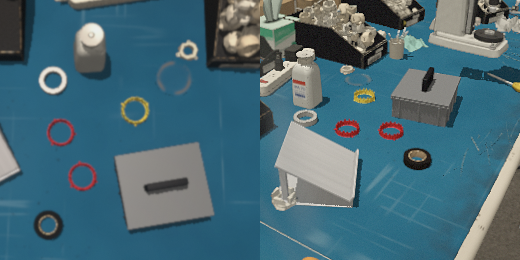

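The lid sits at plate-top height 65.5–66.8 mm (66 expected), level and centred. The bottle, gauge and tape have not moved, so I'm handing in.

```bash
python3 -c "
from station import ctrl
print(ctrl.hand_in())"
```

```text
the job is handed in; nothing more can be done
None
```

The job is handed in at about 30 s: the top ring is on the single ring, so each bay holds two. The lid measures level and fully home on the tub, and the bottle, gauge and tape look unmoved in the last pictures.

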